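# Unlock the bench strongbox

### The job

Take the brass key out of the wooden key block and feel it gently into the keyhole on top of the grey strongbox, never forcing it, until its collar is flush on the brass lock plate. Then turn it clockwise about a quarter turn so that the hidden bolt lets the drawer spring open. Leave the key standing in the lock and let go of it, and leave the bottle, jar and tin nearby as they are.

Things in the scene. Friction and masses are not known exactly. Their poses are not given: they have to be found in the camera images.
- key_bow (a point): Centre of the bow (round head, 35 mm wide, 9 mm thick) of the upright brass key, 60 g, 65 mm long. Grip it across the 9 mm, which lie along y; x lies along the width of bow and bit, z up. Collar (20 mm diameter) 25 to 29 mm below this point, 10 mm neck above it; under it 8 mm of round shank (6.4 mm diameter), then the bit, 10 mm high.
- key_tip (a point): Centre of the lower end of the key's flat bit, 14 mm (x) by 5 mm (y). It lies 47 mm below the bow's centre and 18 mm below the collar's underside; same axes as key_bow.
- key_block: Fixed wooden block, 60 x 46 x 45 mm, in whose top the key stands loosely upright, collar on the wood, in a slot along the block's x; lift the key straight up at least 20 mm to free it. Origin at the centre of its underside, z up.
- safe: Fixed grey steel strongbox, 140 mm deep (x), 110 wide (y), 85 high, blue drawer front at its -x side. Origin at the centre of its underside. On its top a brass lock plate, 62 x 52 x 6 mm, with a slot 17 x 8 mm in its middle; the plate's top is 91 mm above the origin. The key must never press on the lock with more than 45 N.
- keyhole (a point): Nominal centre of the keyhole at the lock plate's top; axes as the strongbox, slot's long side along x. The plate is fitted carelessly: the true keyhole lies up to 4 mm off along x and along y and is turned up to 0.08 rad, unmeasured. The key is home when its collar meets the plate, tip 18 mm below the plate's top; only then is the bit under the plate and can turn.
- drawer (a joint): How far the drawer has slid out, m: 0 shut; bolted it stands up to 0.009 ajar (play) and springs out to 0.05 when the bolt is drawn. The key turns clockwise seen from above against about 0.04 N m of friction; the bolt is clear after about 1.1 to 1.35 rad of key turn, a stop comes at 1.4 to 1.65 rad. The key stays as turned, stands by itself and cannot then be pulled out.
- polish_tin: Flat green tin, 63 x 63 x 26 mm, at the front right; origin at the centre of its underside. Not to be moved.
- flux_jar: White lidded jar, 52 x 52 x 67 mm, at the left; origin at the centre of its underside. Not to be moved.
- dropper: Small brown dropper bottle, 33 x 34 x 102 mm, at the left; origin at the centre of its underside. Not to be moved.
Not all that is in view belongs to the job. There is more than one size of the safe; the one meant has the size given above.

How it is judged:
By the outcome, as a careful person would: the job done as asked, in the order asked, and still so for the second after the job is handed in, with the robot touching nothing.
It also fails if it takes over 72 s, if anything falls off the work surface, if the arm or the gripper's body presses on something with over 40 N, if the wrist force passes 120 N, or if a joint passes its speed limit or range.

### The arm

A 7-joint arm with a two-finger parallel gripper is mounted at the origin on a cart in front of the work surface, level with it; the furniture and walls round the work are solid. World frame = base frame: x ahead of the robot, y to its left, z up, the work surface at z = 0. Lengths are in m, angles in degrees, forces in N, time in s.
With the tool pointing down it reaches from about 0.425 to 0.875 m from the base axis. Payload 4.7 kg.
Tool frame: the origin (TCP) lies midway between the tips of the shut fingers; the grasp point (between the pads) lies 19 mm behind it; z points along the fingers, y is the line along which they close (so a half turn about z gives the same grasp; the last joint's range is limited). The gripper opens to 87 mm and grips with 3 to 60 N. Pads are 19 mm wide; open, the fingers measure 117 mm over their backs; the gripper's body (75 mm by 190 mm) begins 51 mm behind the grasp point.
Start: joints at [42.175, 18.392, -4.016, 83.108, 1.295, 78.541, -3.26], TCP at [0.488, -0.43, 0.223] pointing down, gripper open.
Joint ranges: [-163.93, 163.93], [-17.29, 119.83], [-79.2, 71.16], [3.27, 140.29], [-89.18, 269.18], [5.43, 117.66], [-154.24, 154.24]. Speed limits (degrees/s): [147.25, 147.25, 180, 180, 180, 180, 180].

### API

Orientations are given as [roll, pitch, yaw] about the fixed x, y, z axes, in that order (R = Rz(yaw) Ry(pitch) Rx(roll)).
In Python, from cell import env, viewer, boxes_of, masks_of gives the robot as it stands. The module is installed in compiled form; this text tells all that it offers.
- The arm moves only by the tool apply_moves, never from a script. Its argument "moves" is a list of rows, each a list of 7 numbers: the shift along the tool's x, y, z scaled (see below), then the turn, a rotation vector about the tool's x, y, z scaled (see below), then the opening, from 0 (shut) to 1 (fully open). A call has 1 to 20 rows; each row is the pose to reach, as a shift and turn from the pose commanded when the call began, along the tool's axes at that moment; what a row does not reach only later rows make up. The controller multiplies each number of a shift by 0.2 m and each number of a turn by 1.5 rad. A row lasts 1/10 s, in which the tool goes at most 50 mm and 8.59 degrees, less where a joint would pass 70% of its speed; a pose out of reach is approached as far as the arm can. A call with a number of a shift or a turn outside -1 to 1 is refused whole. A call with a gripper value outside its range is refused whole. The fingers move at their own pace and stop on an object; "grip_force" is the grip in N (left out, the last holds). Time passes only in rows, so rows that repeat a pose let the fingers close. It gives the time, the measured TCP pose, the force, the opening and the grip force at its end, in the units of the state.
- env.get_obs(): the state, without advancing time (a new reading comes with each control period).
- viewer.read_camera(name): name is "scene" or "top" or "wrist"; returns the picture (480x640x3 uint8, red, green, blue); there is no depth.
- viewer.get_calibration(name): a dict with "fov_y" (degrees; the focal length in pixels is half the picture's height over the tangent of half this angle, whatever the lens; pixels are square), "cx", "cy" (the principal point, pixels), "k1" (the pictures are not rectified: a ray, as slopes to the right and down, at radius r is drawn at 1 + k1 r^2 times it, then the intrinsics apply), "position" and "orientation" of the camera in the world. Camera axes: x right, y up, looking along -z (the intrinsics and any distortion apply to the point x, -y, -z); pixel columns grow to the right and rows downward; lengths in m; the calibration is good to about 2 mm. A picture is of the moment at which its call begins: read the wrist's pose just before it. get_calibration takes no time and is no camera call; for the wrist camera it gives the pose at the moment of the call.
- env.sign_off(): hands the job in; it is judged then, once.
Trained networks look in the newest picture that a camera, given by its name, has taken for a name from the list of things; names that differ only in an ending like _2 or _b are one class to them, and where a whole thing is asked for, a point or a joint stands for the part that bears it (a point fixed in the world has none). Each returns a list of dicts, best first, with "conf" (0 to 1); they miss things now and then, are a little off and sometimes report something else, mostly with a low value. They report only what shows in the picture. A call takes as long as a camera call. They do not tell look-alikes from the thing itself.
- boxes_of(camera, target): "location" ([column, row] in pixels, amid what is visible of it).
- masks_of(camera, target): "pixels" (480x640 bool, what is visible of it) and "location" ([column, row] in pixels, amid what is visible of it).
The state is a dict: "time_s": time; "qpos": joint angles; "joint_velocities": joint speeds; "effort": joint torques, N m; "tool_pos": TCP position; "tool_rot": TCP orientation; "force": force on the tool from outside, world axes, zero at the start; "wrist_torque": the same for the moment, N m; "grip_width": finger opening in m; "grasp_force": force on a finger pad.
Only numpy, scipy, OpenCV 4.12 (cv2) and the standard library are available. Lean on these libraries where they do the work, as an engineer would, in place of code of your own. Each camera call takes 0.05 s, during which the arm holds its last target. There are 200 camera calls.

## Working session

There is one attempt and no reset: what is moved stays moved. The work goes in short steps, Python scripts to look and compute and a tool call to move; the robot and the scene stay as the last step left them, time stands still between calls to the robot, and variables do not carry over. Pictures are saved under pics/ and viewed, at most 10 in all, crops included, and the job is handed in when it is done.

Besides the shell and the picture viewer there is one more tool, called as name(argument=value, ...) on one line, values as JSON. apply_moves: Moves the arm, as the interface text tells. Shifts and turns lie within -1 to 1; 1 stands for 0.2 m of shift or 1.5 rad of turn. Its arguments: {"type":"object","properties":{"moves":{"type":"array","items":{"type":"array","items":{"type":"number","minimum":-1,"maximum":1}}},"grip_force":{"type":"number"}},"required":["moves"]}

```bash
mkdir -p pics; cat > h.py <<'E'
import numpy as np, cv2
from cell import env, viewer, boxes_of, masks_of
from scipy.spatial.transform import Rotation as R
np.set_printoptions(precision=4,suppress=True)
def rot(o):
    o=np.array(o,float)
    return o if o.shape==(3,3) else R.from_euler('xyz',o,degrees=True).as_matrix()
def K(c):
    f=240/np.tan(np.radians(c['fov_y'])/2); return f
def ray(c,px):
    f=K(c); d=np.array([(px[0]-c['cx'])/f,(px[1]-c['cy'])/f]); u=d.copy()
    for _ in range(20): u=d/(1+c['k1']*(u@u))
    return np.array(c['position']), rot(c['orientation'])@np.array([u[0],-u[1],-1])
def onz(c,px,z):
    p,d=ray(c,px); return p+d*(z-p[2])/d[2]
def proj(c,P):
    q=rot(c['orientation']).T@(np.array(P)-c['position']); u=np.array([q[0],-q[1]])/-q[2]
    u=u*(1+c['k1']*(u@u)); return u*K(c)+[c['cx'],c['cy']]
def tri(rs):
    A=np.zeros((3,3));b=np.zeros(3)
    for p,d in rs:
        d=d/np.linalg.norm(d);M=np.eye(3)-np.outer(d,d);A+=M;b+=M@p
    return np.linalg.solve(A,b)
def shot(n,f=None):
    c=viewer.get_calibration(n); im=viewer.read_camera(n)
    if f: cv2.imwrite('pics/'+f,im[:,:,::-1])
    return c,im
E
python3 - <<'E'
from h import *
o=env.get_obs();print(o)
for n in ['scene','top']:
    c,im=shot(n,n+'1.png'); print(n,c)
    for t in ['key_bow','key_block','safe','keyhole','drawer','polish_tin','flux_jar','dropper']:
        print(t,[(round(b['conf'],2),np.round(b['location'])) for b in boxes_of(n,t)[:3]])
E
```

```text
{'time_s': 0.0, 'qpos': array([42.174 , 18.438 , -4.0137, 83.1743,  1.298 , 78.5411, -3.2617]), 'joint_velocities': array([ 0.0421, -0.0014,  0.0798, -0.0278,  0.0898,  0.0162, -0.0436]), 'effort': array([  0.0008, -49.1293,  -0.4035, -31.2531,  -0.0638,   0.0439,
         0.0002]), 'tool_pos': array([ 0.4874, -0.4293,  0.2215]), 'tool_rot': array([-179.892 ,    0.0092,   48.6329]), 'force': array([-0.9492, -1.2263,  0.3514]), 'wrist_torque': array([-0.0584,  0.0049, -0.0309]), 'grasp_force': 0.0, 'grip_width': 0.08702955405332945}
scene {'fov_y': 45.66385218428134, 'cx': 318.10780061339574, 'cy': 240.01914689936896, 'k1': -0.03310741297573509, 'position': array([0.1959, 0.9121, 0.8614]), 'orientation': array([  47.6844,   -0.188 , -153.9946])}
key_bow [(0.6, array([368., 158.]))]
key_block [(0.92, array([366., 174.])), (0.46, array([368., 160.]))]
safe [(0.88, array([292., 215.])), (0.66, array([319., 174.]))]
keyhole [(0.79, array([317., 172.])), (0.66, array([294., 217.]))]
drawer [(0.51, array([293., 213.])), (0.49, array([327., 220.])), (0.29, array([365., 175.]))]
polish_tin [(0.6, array([430., 202.]))]
flux_jar []
dropper []
top {'fov_y': 57.361636218261644, 'cx': 319.6130540374494, 'cy': 244.3023986399285, 'k1': 0.01313233314725718, 'position': array([0.4813, 0.1394, 1.0049]), 'orientation': array([  5.2672,  -1.0352, -90.473 ])}
key_bow [(0.53, array([468., 229.]))]
key_block [(0.56, array([458., 236.]))]
safe [(0.84, array([426., 184.])), (0.8, array([350., 196.]))]
keyhole [(0.72, array([351., 195.])), (0.64, array([427., 187.])), (0.33, array([358., 227.]))]
drawer [(0.55, array([357., 229.]))]
polish_tin [(0.95, array([457., 312.])), (0.32, array([352., 198.]))]
flux_jar [(0.68, array([178., 213.]))]
dropper [(0.65, array([175., 290.]))]
```

```bash
python3 -c "
import cv2,numpy as np
a=cv2.imread('pics/scene1.png');b=cv2.imread('pics/top1.png')
cv2.imwrite('pics/both.png',cv2.resize(np.vstack([a,b]),(800,1200))[:600]);cv2.imwrite('pics/both2.png',cv2.resize(b,(800,600)))"
```

```text
(no output)
```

View pics/both.png

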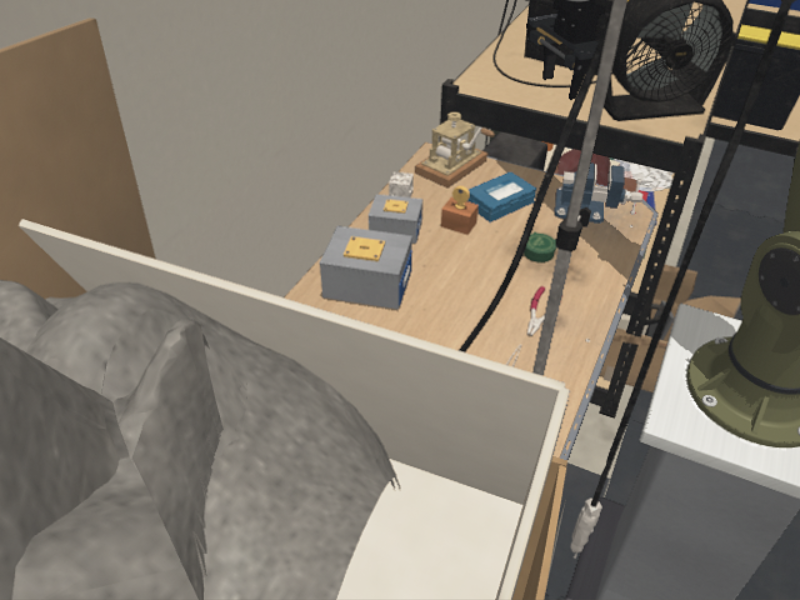

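View pics/both2.png

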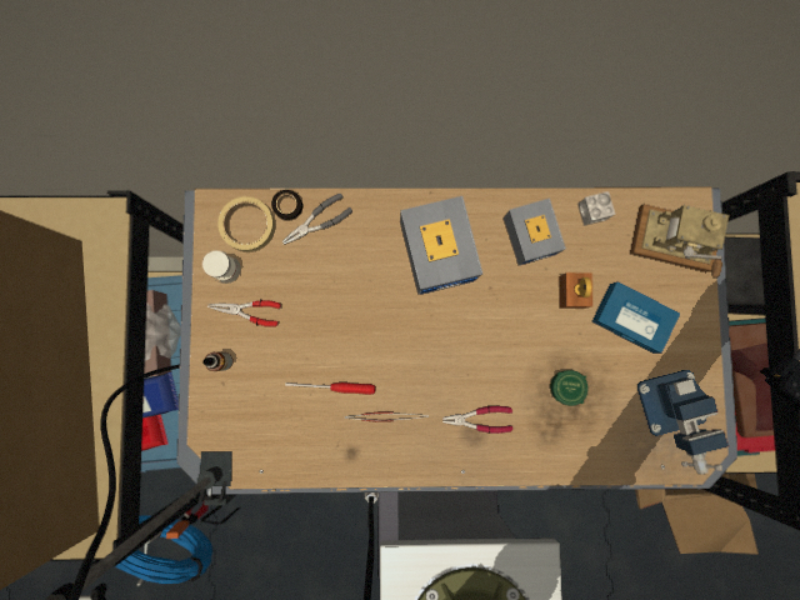

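The pictures show two grey strongboxes. The larger one, top camera ≈(350,196), measures about 140 x 110 mm, so it is the one meant. The key block is at ≈(460,233) and the decoy safe at (426,184). The tin, jar and bottle are all clear of the path.

```bash
python3 - <<'E'
from h import *
c=viewer.get_calibration('top'); im=cv2.imread('pics/top1.png')
hsv=cv2.cvtColor(im,cv2.COLOR_BGR2HSV)
def fit(box,lo,hi,z):
    x0,y0,x1,y1=box; m=np.zeros(im.shape[:2],np.uint8)
    m[y0:y1,x0:x1]=cv2.inRange(hsv,lo,hi)[y0:y1,x0:x1]
    n,l,s,_=cv2.connectedComponentsWithStats(m); i=1+np.argmax(s[1:,4])
    p=np.argwhere(l==i)[:,::-1]
    w=np.array([onz(c,q,z)[:2] for q in p]).astype(np.float32)
    r=cv2.minAreaRect(w*1000); print(len(p),r)
print('plate');fit((310,150,400,240),(18,120,120),(32,255,255),.091)
print('block');fit((435,205,490,260),(3,100,30),(17,255,220),.045)
cs=viewer.get_calibration('scene')
print('bow',tri([ray(c,(468,229)),ray(cs,(368,158))]))
print('bow z.072+', onz(c,(467,229),.074))
cw,_=shot('wrist','w1.png');print(cw)
E
```

```text
plate
666 ((676.5299682617188, 54.87474060058594), (61.887725830078125, 52.40592575073242), 13.849991798400879)
block
2368 ((595.2529907226562, -194.43319702148438), (123.6345443725586, 120.40621185302734), 89.60057067871094)
bow [ 0.5989 -0.2007  0.0644]
bow z.072+ [ 0.5979 -0.195   0.074 ]
{'fov_y': 59.701360278539404, 'cx': 315.00256685340406, 'cy': 248.55529691888253, 'k1': -0.01332083388560097, 'position': array([ 0.5318, -0.3796,  0.3852]), 'orientation': array([-14.2636,   0.0272, -41.3727])}
```

```bash
cat >> h.py <<'E'
def go(p,yaw,o=None):
    o=o or env.get_obs(); R0=rot(o['tool_rot'])
    s=R0.T@(np.array(p)-o['tool_pos'])/.2
    rv=(R.from_matrix(R0.T@rot([180,0,yaw]))).as_rotvec()/1.5
    print('t',o['time_s'],'pos',o['tool_pos'],'rot',o['tool_rot'],'F',o['force'],'w',o['grip_width'],'gf',o['grasp_force'])
    print('row',np.round(np.r_[s,rv],4))
E
python3 - <<'E'
from h import *
go([.585,-.196,.2],0)
E
```

```text
t 0.95 pos [ 0.4878 -0.4296  0.2226] rot [179.9977   0.0031  48.6354] F [-0.1891  0.4115  0.192 ] w 0.08712298954908136 gf 0.0
row [ 1.1977 -0.4071  0.1129  0.      0.      0.5659]
```

apply_moves(moves=[[1,-0.34,0.1,0,0,0.566,0.4],[1,-0.34,0.1,0,0,0.566,0.4],[1,-0.34,0.1,0,0,0.566,0.4],[1,-0.34,0.1,0,0,0.566,0.4],[1,-0.34,0.1,0,0,0.566,0.4],[1,-0.34,0.1,0,0,0.566,0.4],[1,-0.34,0.1,0,0,0.566,0.4],[1,-0.34,0.1,0,0,0.566,0.4],[1,-0.34,0.1,0,0,0.566,0.4]])

```text
time_s: 1.85
tool_pos: [0.5686, -0.2357, 0.2027]
tool_rot: [180.0, -0.0, 0.0]
force: [-1.0, -0.2, 0.0]
grip_width: 0.0353
grasp_force: 0.0
```

```bash
python3 - <<'E'
from h import *
go([.585,-.196,.2],0)
c,im=shot('wrist','w2.png'); print(c)
for t in ['key_bow','key_block']: print(t,[(round(b['conf'],2),np.round(b['location'])) for b in boxes_of('wrist',t)[:3]])
E
```

```text
t 1.85 pos [ 0.5686 -0.2357  0.2027] rot [179.9764  -0.003    0.0106] F [-1.003  -0.1522  0.047 ] w 0.035305515505631 gf 0.0
row [ 0.082  -0.1984  0.0132  0.0003 -0.      0.0001]
{'fov_y': 59.701360278539404, 'cx': 315.00256685340406, 'cy': 248.55529691888253, 'k1': -0.01332083388560097, 'position': array([ 0.6354, -0.236 ,  0.3652]), 'orientation': array([-14.2961,   0.0251, -89.9979])}
key_bow [(0.71, array([257., 199.]))]
key_block [(0.88, array([276., 187.])), (0.33, array([261., 196.]))]
```

View pics/w2.png

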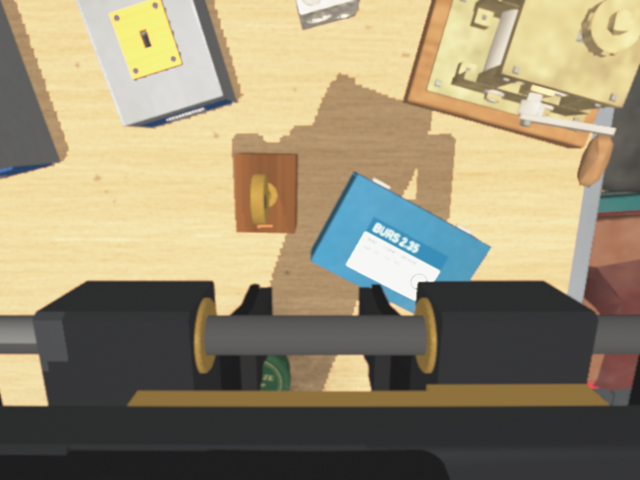

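The wrist view shows the key bow at (259,199), standing in the block with corners (235,153) to (297,232). The block is nearly aligned with x. The decoy safe is at top left and the blue box at right.

```bash
python3 - <<'E'
from h import *
c=viewer.get_calibration('wrist'); im=cv2.imread('pics/w2.png')
for m in masks_of('wrist','key_bow')[:1]:
    p=np.argwhere(m['pixels'])[:,::-1]; print(m['conf'],p.min(0),p.max(0),m['location'])
    print(cv2.minAreaRect(p.astype(np.float32)), 'bow', onz(c,m['location'],.074))
for m in masks_of('wrist','key_block')[:1]:
    p=np.argwhere(m['pixels'])[:,::-1]
    r=cv2.minAreaRect(p.astype(np.float32)); print(m['conf'],r)
h=cv2.inRange(cv2.cvtColor(im,cv2.COLOR_BGR2HSV),(3,120,40),(14,255,200)); 
for y in (158,165,172,220,227): 
    x=np.where(h[y,225:310])[0]+225; print(y,x.min(),x.max(),onz(c,(x.min(),y),.045),onz(c,(x.max(),y),.045))
for x in (245,288):
    y=np.where(h[140:245,x])[0]+140; print(x,y.min(),y.max(),onz(c,(x,y.min()),.045),onz(c,(x,y.max()),.045))
E
```

```text
0.67 [251 174] [277 224] [260.5, 198.4]
((264.0, 199.0), (50.0, 26.0), 90.0) bow [ 0.5974 -0.1975  0.074 ]
0.78 ((266.0, 192.5), (81.0, 62.0), 90.0)
158 234 297 [ 0.624  -0.1748  0.045 ] [ 0.6239 -0.2221  0.045 ]
165 234 297 [ 0.6188 -0.1746  0.045 ] [ 0.6188 -0.222   0.045 ]
172 235 296 [ 0.6136 -0.1751  0.045 ] [ 0.6136 -0.2212  0.045 ]
220 236 296 [ 0.5768 -0.1741  0.045 ] [ 0.5768 -0.2208  0.045 ]
227 237 295 [ 0.5713 -0.1747  0.045 ] [ 0.5712 -0.2199  0.045 ]
245 153 231 [ 0.6276 -0.1832  0.045 ] [ 0.5681 -0.1808  0.045 ]
288 154 232 [ 0.6268 -0.2154  0.045 ] [ 0.5673 -0.2144  0.045 ]
```

```bash
python3 - <<'E'
from h import *
print(env.get_obs()['qpos'])
go([.5975,-.1976,.057],-1.2)
E
```

```text
[ 24.0438  14.8485  -4.876   89.903    1.2937  75.2984 -71.0245]
t 2.1 pos [ 0.5688 -0.2351  0.2026] rot [179.9953  -0.0037  -0.0261] F [0.4604 0.0192 0.9426] w 0.03479932250734661 gf 0.0
row [ 0.1435 -0.1874  0.7279  0.0001 -0.      0.0137]
```

apply_moves(moves=[[0.14,-0.19,0,0,0,-0.3,0.4],[0.14,-0.19,0,0,0,-0.6,0.4],[0.14,-0.19,0,0,0,-1,0.4],[0.14,-0.19,0,0,0,-1,0.4],[0.14,-0.19,0,0,0,-1,0.4],[0.14,-0.19,0,0,0,-1,0.4],[0.14,-0.19,0,0,0,-1,0.4],[0.14,-0.19,0,0,0,-1,0.4],[0.14,-0.19,0,0,0,-1,0.4],[0.14,-0.19,0,0,0,-1,0.4],[0.14,-0.19,0,0,0,-1,0.4]])

```text
time_s: 3.2
tool_pos: [0.5969, -0.1968, 0.2025]
tool_rot: [-180.0, -0.0, 86.0]
force: [0.1, 0.1, 0.1]
grip_width: 0.0342
grasp_force: 0.0
```

apply_moves(moves=[[0,0,0,0,0,-1,0.4],[0,0,0,0,0,-1,0.4],[0,0,0,0,0,-1,0.4],[0,0,0,0,0,-1,0.4],[0,0,0,0,0,-1,0.4],[0,0,0,0,0,-1,0.4],[0,0,0,0,0,-1,0.4],[0,0,0,0,0,-1,0.4],[0,0,0,0,0,-1,0.4],[0,0,0,0,0,-1,0.4],[0,0,0,0,0,-1,0.4],[0,0,0,0,0,-1,0.4]])

```text
time_s: 4.4
tool_pos: [0.5969, -0.1968, 0.2025]
tool_rot: [-180.0, 0.0, 171.5]
force: [0.5, 0.7, 0.1]
grip_width: 0.0349
grasp_force: 0.0
```

```bash
python3 - <<'E'
from h import *
print(env.get_obs()['qpos'])
go([.5975,-.1976,.057],178.8)
E
```

```text
[ 38.304   18.5296 -28.0301  87.2272   8.8392  76.4473  90.9787]
t 4.4 pos [ 0.5969 -0.1968  0.2025] rot [-179.9976    0.001   171.5455] F [0.5063 0.7013 0.1377] w 0.034914083570422264 gf 0.0
row [-0.0036 -0.0036  0.7277 -0.      0.     -0.0844]
```

apply_moves(moves=[[-0.004,-0.004,0.1,0,0,-0.084,0.4],[-0.004,-0.004,0.25,0,0,-0.084,0.4],[-0.004,-0.004,0.4,0,0,-0.084,0.4],[-0.004,-0.004,0.55,0,0,-0.084,0.4],[-0.004,-0.004,0.65,0,0,-0.084,0.4],[-0.004,-0.004,0.7,0,0,-0.084,0.4],[-0.004,-0.004,0.726,0,0,-0.084,0.4],[-0.004,-0.004,0.726,0,0,-0.084,0.4]])

```text
time_s: 5.2
tool_pos: [0.5978, -0.1975, 0.0575]
tool_rot: [-180.0, 0.0, 179.0]
force: [-0.3, 0.4, 0.2]
grip_width: 0.0344
grasp_force: 0.0
```

```bash
python3 - <<'E'
from h import *
go([.5975,-.1976,.057],178.8)
c,im=shot('wrist','w3.png'); print(c['position'],[(round(b['conf'],2),np.round(b['location'])) for b in boxes_of('wrist','key_bow')[:3]])
print(proj(c,[.5975,-.1976,.074]),proj(c,env.get_obs()['tool_pos']))
E
```

```text
t 5.2 pos [ 0.5978 -0.1975  0.0575] rot [-179.9948    0.0047  179.0236] F [-0.3176  0.44    0.1789] w 0.034412374334668296 gf 0.0
row [ 0.0016 -0.0006  0.0024 -0.0001  0.0001  0.0026]
[ 0.5303 -0.1968  0.2201] [(0.82, array([313., 302.]))]
[315.5598 325.2786] [315.3121 311.9312]
```

View pics/w3.png

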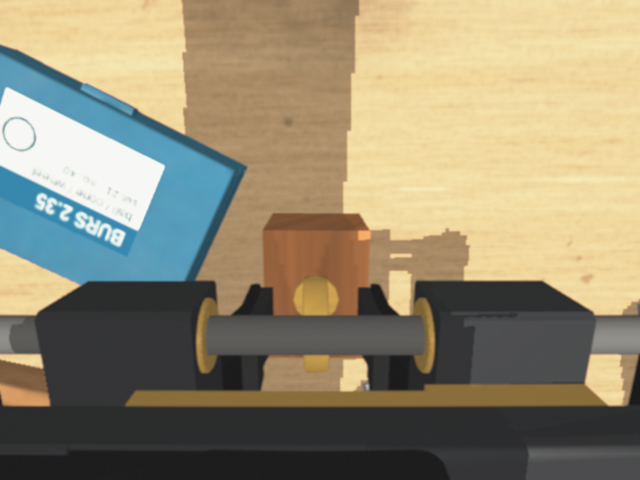

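The bow stands midway between the fingers at column ≈316. The collar is at (316,298) and the top of the bow is behind the gripper bar. I'll close on it and lift straight up.

apply_moves(moves=[[0,0,0,0,0,0,0],[0,0,0,0,0,0,0],[0,0,0,0,0,0,0],[0,0,0,0,0,0,0],[0,0,0,0,0,0,0],[0,0,0,0,0,0,0]], grip_force=25)

```text
time_s: 5.9
tool_pos: [0.5978, -0.1975, 0.0576]
tool_rot: [-180.0, 0.0, 179.1]
force: [-0.4, -0.2, 1.2]
grip_width: 0.009
grasp_force: 25.0
```

apply_moves(moves=[[0,0,-0.05,0,0,0,0],[0,0,-0.1,0,0,0,0],[0,0,-0.15,0,0,0,0],[0,0,-0.25,0,0,0,0],[0,0,-0.4,0,0,0,0],[0,0,-0.6,0,0,0,0],[0,0,-0.7,0,0,0,0],[0,0,-0.7,0,0,0,0],[0,0,-0.7,0,0,0,0]])

```text
time_s: 6.8
tool_pos: [0.5976, -0.1975, 0.1977]
tool_rot: [-180.0, 0.0, 179.1]
force: [0.4, -1.0, -1.5]
grip_width: 0.0087
grasp_force: 25.0
```

```bash
python3 - <<'E'
from h import *
print(env.get_obs()['qpos'])
go([.58,.055,.2],193.85)
E
```

```text
[ 39.1258  18.9309 -29.0751  87.4664   9.3755  75.9861  98.1974]
t 6.8 pos [ 0.5976 -0.1975  0.1977] rot [-179.9696    0.0376  179.0964] F [ 0.401  -1.0474 -1.4645] w 0.008710138527077164 gf 24.999831912573427
row [ 0.1081  1.2608 -0.012  -0.0004  0.0004 -0.1717]
```

apply_moves(moves=[[-0.15,0.2,0,0,0,-0.03,0],[-0.3,0.4,0,0,0,-0.06,0],[-0.4,0.6,0,0,0,-0.09,0],[-0.55,0.8,0,0,0,-0.12,0],[-0.7,1,0,0,0,-0.17,0],[-0.72,1,0,0,0,-0.172,0],[-0.72,1,0,0,0,-0.172,0]])

```text
time_s: 7.5
tool_pos: [0.7442, 0.0027, 0.1942]
tool_rot: [179.9, -0.2, -165.9]
force: [-0.7, -1.4, -0.2]
grip_width: 0.0087
grasp_force: 25.0
```

```bash
python3 - <<'E'
from h import *
print(env.get_obs()['qpos'])
go([.748,.072,.165],193.85)
E
```

```text
[ 18.3337  34.6632 -33.3398  68.0185  18.2715  82.6008  91.4852]
t 7.5 pos [0.7442 0.0027 0.1942] rot [ 179.8829   -0.2257 -165.9189] F [-0.7052 -1.4261 -0.2396] w 0.008697064498722162 gf 24.999484517611563
row [-0.1035  0.3313  0.1461  0.0014 -0.0026  0.0027]
```

apply_moves(moves=[[-0.05,0.16,0.05,0,0,0,0],[-0.1,0.33,0.1,0,0,0,0],[-0.1,0.33,0.145,0,0,0,0],[-0.1,0.33,0.145,0,0,0,0],[-0.1,0.33,0.145,0,0,0,0]])

```text
time_s: 8.0
tool_pos: [0.7481, 0.0657, 0.1678]
tool_rot: [-179.9, -0.1, -166.3]
force: [0.0, 0.6, 0.1]
grip_width: 0.0088
grasp_force: 25.0
```

```bash
python3 - <<'E'
from h import *
c,im=shot('wrist','w4.png'); print(c['position'],c['orientation'])
print(boxes_of('wrist','keyhole')[:2])
o=env.get_obs();print(o['tool_pos'],o['tool_rot'])
u,v=proj(c,[.6765,.0549,.091]).astype(int); print(u,v)
cv2.imwrite('pics/w4c.png',cv2.resize(im[max(0,v-90):v+90,max(u-120,0):u+120,::-1],None,fx=3,fy=3,interpolation=cv2.INTER_CUBIC))
E
```

```text
[0.6827 0.0498 0.3305] [-14.2141   0.0833 103.684 ]
[{'location': [62.5, 110.1], 'conf': 0.93}, {'location': [315.6, 117.2], 'conf': 0.61}]
[0.7488 0.066  0.1688] [-179.8979    0.0188 -166.328 ]
327 133
```

View pics/w4c.png

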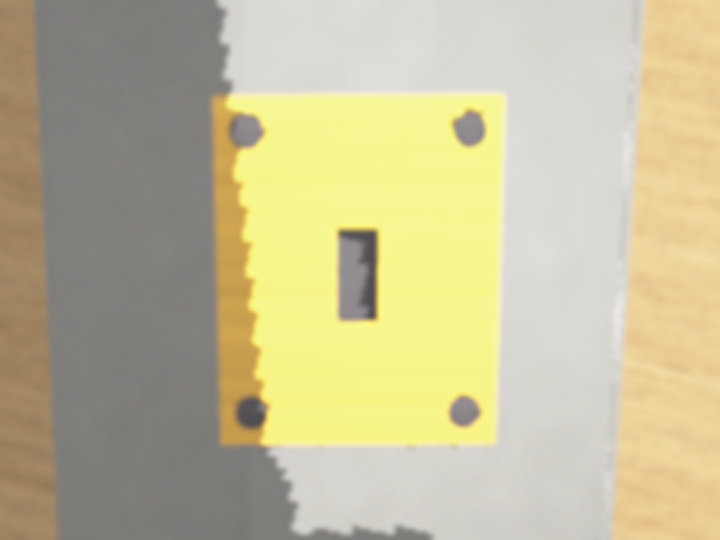

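```bash
python3 - <<'E'
from h import *
c=viewer.get_calibration('wrist')
f=lambda q: onz(c,(207+(q[0]+.5)/3-.5,43+(q[1]+.5)/3-.5),.091)[:2]
for nm,Q in dict(slot=[(338,230),(377,230),(377,320),(338,320)],plate=[(213,94),(506,94),(498,444),(220,444)],safetop=[(48,250),(634,100),(612,520)]).items():
    P=np.array([f(q) for q in Q]); print(nm,P.mean(0))
    if len(Q)==4:
        a=P[0]-P[3];b=P[1]-P[2];e=P[0]-P[1];g=P[3]-P[2]
        print([np.degrees(np.arctan2(-v[1],-v[0])) for v in (a,b)],[np.degrees(np.arctan2(v[1],v[0])) for v in (e,g)],[1000*np.linalg.norm(v) for v in (a,b,e,g)])
go([.6755,.0545,.14],193.5)
E
```

```text
slot [0.6778 0.0547]
[np.float64(13.808355591538833), np.float64(14.235976068118472)] [np.float64(-76.32500829904535), np.float64(-76.32404783944773)] [np.float64(16.09851677200172), np.float64(16.099122841375056), np.float64(7.156436262995507), np.float64(7.276589146313147)]
plate [0.6776 0.0549]
[np.float64(13.663326950801688), np.float64(14.249395143499903)] [np.float64(-76.32539483448184), np.float64(-76.32239079881165)] [np.float64(62.5547922605276), np.float64(62.55515386693661), np.float64(52.47729146549904), np.float64(53.11714632529625)]
safetop [0.678  0.0691]
t 8.1 pos [0.7488 0.066  0.1688] rot [-179.8979    0.0188 -166.328 ] F [ 0.0706 -0.3289 -1.1405] w 0.008445650446073871 gf 24.999797316268086
row [ 0.3695  0.0309  0.144  -0.0012  0.0002  0.002 ]
```

```bash
python3 - <<'E'
from h import *
go([.6772,.0548,.13],193.9)
E
```

```text
t 8.1 pos [0.7488 0.066  0.1688] rot [-179.8979    0.0188 -166.328 ] F [ 0.0706 -0.3289 -1.1405] w 0.008445650446073871 gf 24.999797316268086
row [ 0.3609  0.0305  0.194  -0.0012  0.0002 -0.0027]
```

apply_moves(moves=[[0.1,0.01,0.05,0,0,0,0],[0.2,0.02,0.1,0,0,0,0],[0.36,0.03,0.15,0,0,-0.003,0],[0.36,0.03,0.18,0,0,-0.003,0],[0.36,0.03,0.194,0,0,-0.003,0],[0.36,0.03,0.194,0,0,-0.003,0],[0.36,0.03,0.194,0,0,-0.003,0]])

```text
time_s: 8.8
tool_pos: [0.6784, 0.0575, 0.1304]
tool_rot: [180.0, 0.1, -165.9]
force: [0.8, 0.5, -1.7]
grip_width: 0.0087
grasp_force: 25.0
```

```bash
python3 - <<'E'
from h import *
go([.6772,.0548,.119],193.9)
E
```

```text
t 8.8 pos [0.6784 0.0575 0.1304] rot [ 179.9996    0.1132 -165.9124] F [ 0.7545  0.4878 -1.7355] w 0.008679262677818243 gf 24.99986295355484
row [ 0.0093 -0.0115  0.0571  0.      0.0013  0.0022]
```

apply_moves(moves=[[0.009,-0.012,0,0,0,0,0],[0.009,-0.012,0.01,0,0,0,0],[0.009,-0.012,0.02,0,0,0,0],[0.009,-0.012,0.02,0,0,0,0]])

```text
time_s: 9.2
tool_pos: [0.6757, 0.055, 0.1251]
tool_rot: [180.0, -0.0, -165.9]
force: [-0.6, -0.5, -0.6]
grip_width: 0.0089
grasp_force: 25.0
```

```bash
python3 - <<'E'
from h import *
go([.6772,.0548,.119],193.9)
c,im=shot('wrist','w5.png'); print(proj(c,[.6778,.0547,.091]),proj(c,[.6778,.0547,.12]))
E
```

```text
t 9.2 pos [0.6757 0.055  0.1251] rot [ 179.9894   -0.0321 -165.8576] F [-0.6169 -0.4547 -0.599 ] w 0.008879953041773372 gf 24.999863568227738
row [-0.007  -0.0026  0.0304  0.0001 -0.0004  0.0028]
[313.8717 286.4744] [313.7621 309.0379]
```

View pics/w5.png

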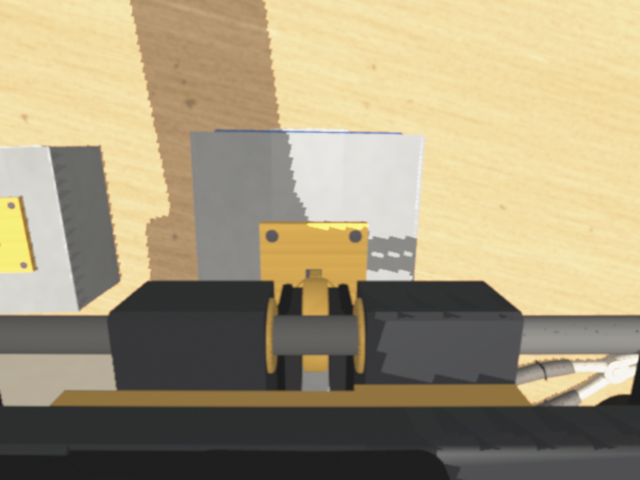

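The key is centred on the plate at columns 315 and 313.5, and the slot's near edge shows at (314,272). Next I'll feel downwards.

apply_moves(moves=[[-0.007,-0.002,0,0,0,0,0],[-0.007,-0.002,0.01,0,0,0,0],[-0.007,-0.002,0.016,0,0,0,0],[-0.007,-0.002,0.02,0,0,0,0],[-0.007,-0.002,0.022,0,0,0,0],[-0.007,-0.002,0.022,0,0,0,0]])

```text
time_s: 9.85
tool_pos: [0.6773, 0.0548, 0.121]
tool_rot: [-180.0, -0.0, -165.9]
force: [-0.3, 0.7, -0.6]
grip_width: 0.0091
grasp_force: 25.0
```

apply_moves(moves=[[0,0,0.002,0,0,0,0],[0,0,0.004,0,0,0,0],[0,0,0.005,0,0,0,0],[0,0,0.005,0,0,0,0]])

```text
time_s: 10.25
tool_pos: [0.6773, 0.0548, 0.1201]
tool_rot: [-180.0, -0.0, -165.9]
force: [-0.7, 0.7, 0.3]
grip_width: 0.0088
grasp_force: 25.0
```

Already about 1.5 mm below the plate top with no force, so I'll continue gently.

apply_moves(moves=[[0,0,0.003,0,0,0,0],[0,0,0.006,0,0,0,0],[0,0,0.009,0,0,0,0],[0,0,0.01,0,0,0,0],[0,0,0.01,0,0,0,0]])

```text
time_s: 10.75
tool_pos: [0.6773, 0.0548, 0.118]
tool_rot: [-180.0, -0.0, -165.9]
force: [-0.4, -0.9, 0.9]
grip_width: 0.0087
grasp_force: 25.0
```

apply_moves(moves=[[0,0,0.005,0,0,0,0],[0,0,0.01,0,0,0,0],[0,0,0.015,0,0,0,0],[0,0,0.02,0,0,0,0],[0,0,0.02,0,0,0,0]])

```text
time_s: 11.25
tool_pos: [0.6772, 0.0548, 0.1139]
tool_rot: [-180.0, -0.0, -165.9]
force: [-0.2, 0.1, -0.9]
grip_width: 0.0085
grasp_force: 25.0
```

apply_moves(moves=[[0,0,0.005,0,0,0,0],[0,0,0.01,0,0,0,0],[0,0,0.015,0,0,0,0],[0,0,0.02,0,0,0,0],[0,0,0.02,0,0,0,0]])

```text
time_s: 11.75
tool_pos: [0.6772, 0.0548, 0.1099]
tool_rot: [-180.0, -0.0, -165.9]
force: [-0.1, -0.6, -0.7]
grip_width: 0.0087
grasp_force: 25.0
```

apply_moves(moves=[[0,0,0.005,0,0,0,0],[0,0,0.01,0,0,0,0],[0,0,0.015,0,0,0,0],[0,0,0.02,0,0,0,0],[0,0,0.025,0,0,0,0],[0,0,0.025,0,0,0,0]])

```text
time_s: 12.35
tool_pos: [0.6772, 0.0548, 0.1049]
tool_rot: [-180.0, -0.0, -165.9]
force: [0.4, -0.1, -1.0]
grip_width: 0.0089
grasp_force: 25.0
```

apply_moves(moves=[[0,0,0.003,0,0,0,0],[0,0,0.006,0,0,0,0],[0,0,0.006,0,0,0,0]])

```text
time_s: 12.65
tool_pos: [0.6773, 0.0548, 0.1039]
tool_rot: [-180.0, -0.0, -165.9]
force: [-0.3, -0.1, -1.3]
grip_width: 0.0089
grasp_force: 25.0
```

apply_moves(moves=[[0,0,0.002,0,0,0,0],[0,0,0.004,0,0,0,0],[0,0,0.004,0,0,0,0]])

```text
time_s: 12.95
tool_pos: [0.6774, 0.0548, 0.1036]
tool_rot: [-180.0, 0.0, -165.9]
force: [-1.1, -0.9, 2.2]
grip_width: 0.0089
grasp_force: 25.0
```

apply_moves(moves=[[0,0,0.002,0,0,0,0],[0,0,0.003,0,0,0,0],[0,0,0.003,0,0,0,0]])

```text
time_s: 13.25
tool_pos: [0.6774, 0.0549, 0.1035]
tool_rot: [-180.0, 0.0, -165.9]
force: [-2.0, -1.3, 5.4]
grip_width: 0.009
grasp_force: 25.0
```

Collar seated: contact came at exactly the expected height, with 5 N. Now turning clockwise.

apply_moves(moves=[[0,0,0,0,0,0.06,0],[0,0,0,0,0,0.12,0],[0,0,0,0,0,0.18,0],[0,0,0,0,0,0.2,0],[0,0,0,0,0,0.2,0]])

```text
time_s: 13.75
tool_pos: [0.6781, 0.0545, 0.1035]
tool_rot: [-180.0, 0.1, 177.0]
force: [0.2, -1.4, 6.5]
grip_width: 0.0091
grasp_force: 25.0
```

```bash
python3 - <<'E'
from h import *
go([.6774,.0549,.1035],150); o=env.get_obs(); print(o['wrist_torque'],o['qpos'])
E
```

```text
t 13.75 pos [0.6781 0.0545 0.1035] rot [-179.9645    0.1069  176.9803] F [ 0.2342 -1.4404  6.5164] w 0.009065091144726705 gf 25.00129434512928
row [ 0.0034  0.0018  0.0001 -0.0001  0.0013  0.3139]
[-0.1672  0.0997  0.0122] [ 16.2124  29.5991 -31.4142  85.5882  16.0499  69.2173  69.4192]
```

Turning freely (17° so far), with low force. I'll carry on.

apply_moves(moves=[[0,0,0,0,0,0.06,0],[0,0,0,0,0,0.12,0],[0,0,0,0,0,0.18,0],[0,0,0,0,0,0.24,0],[0,0,0,0,0,0.3,0],[0,0,0,0,0,0.3,0]])

```text
time_s: 14.35
tool_pos: [0.678, 0.0542, 0.1035]
tool_rot: [-180.0, 0.1, 151.1]
force: [-0.6, -1.4, 5.6]
grip_width: 0.0088
grasp_force: 25.0
```

apply_moves(moves=[[0,0,0,0,0,0.06,0],[0,0,0,0,0,0.12,0],[0,0,0,0,0,0.18,0],[0,0,0,0,0,0.2,0],[0,0,0,0,0,0.2,0]])

```text
time_s: 14.85
tool_pos: [0.6779, 0.0541, 0.1035]
tool_rot: [180.0, 0.1, 134.0]
force: [-2.1, -1.9, 6.2]
grip_width: 0.0086
grasp_force: 25.0
```

```bash
python3 - <<'E'
from h import *
go([.6774,.0549,.1035],113.9); o=env.get_obs(); print(o['wrist_torque'],o['qpos'])
E
```

```text
t 14.85 pos [0.6779 0.0541 0.1035] rot [179.9924   0.1045 134.0046] F [-2.086  -1.9422  6.2193] w 0.008595352046327498 gf 25.001494442112744
row [0.0044 0.0011 0.0002 0.0003 0.0012 0.2339]
[-0.3663  0.2353  0.0716] [ 10.6985  28.1043 -23.6135  85.823   11.794   68.4585  29.2435]
```

apply_moves(moves=[[0,0,0,0,0,0.05,0],[0,0,0,0,0,0.1,0],[0,0,0,0,0,0.15,0],[0,0,0,0,0,0.19,0],[0,0,0,0,0,0.19,0],[0,0,0,0,0,0.19,0]])

```text
time_s: 15.45
tool_pos: [0.6777, 0.0541, 0.1035]
tool_rot: [180.0, 0.1, 117.7]
force: [-1.1, -1.8, 6.9]
grip_width: 0.0091
grasp_force: 25.0
```

```bash
python3 - <<'E'
from h import *
go([.6774,.0549,.1035],113.9); o=env.get_obs(); print(o['wrist_torque'])
c,im=shot('top','t2.png')
cv2.imwrite('pics/t2c.png',cv2.resize(im[110:260,270:470,::-1],None,fx=3.5,fy=3.5,interpolation=cv2.INTER_CUBIC))
E
```

```text
t 15.45 pos [0.6777 0.0541 0.1035] rot [179.978    0.0876 117.7056] F [-1.0572 -1.795   6.9444] w 0.009099184005731434 gf 25.001251911744475
row [ 0.0044  0.0005 -0.      0.0003  0.001   0.0443]
[-0.3722  0.3335  0.0466]
```

View pics/t2c.png

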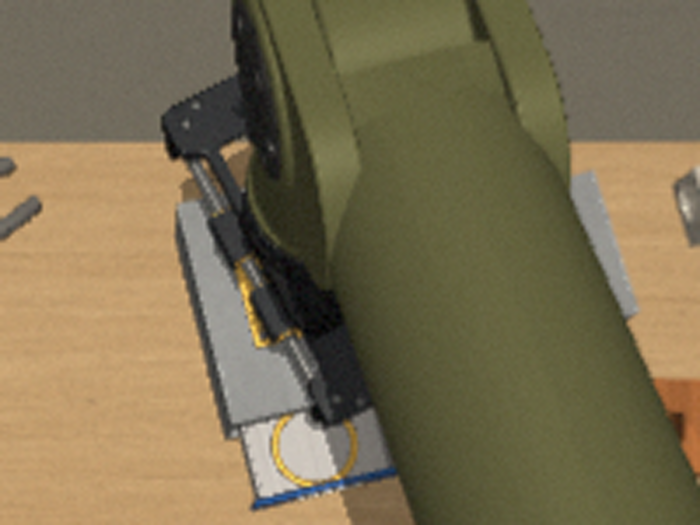

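The drawer has sprung out about 50 mm; its white interior is visible at crop (315,450). Letting go and rising.

apply_moves(moves=[[0,0,0,0,0,0,0.15],[0,0,0,0,0,0,0.3],[0,0,0,0,0,0,0.35],[0,0,0,0,0,0,0.35],[0,0,0,0,0,0,0.35]])

```text
time_s: 16.0
tool_pos: [0.6772, 0.055, 0.1022]
tool_rot: [-180.0, -0.0, 117.7]
force: [0.2, 0.2, -0.0]
grip_width: 0.0292
grasp_force: 0.0
```

apply_moves(moves=[[0,0,-0.05,0,0,0,0.35],[0,0,-0.12,0,0,0,0.35],[0,0,-0.25,0,0,0,0.35],[0,0,-0.4,0,0,0,0.35],[0,0,-0.6,0,0,0,0.35],[0,0,-0.6,0,0,0,0.35]])

```text
time_s: 16.6
tool_pos: [0.6808, 0.0557, 0.2315]
tool_rot: [179.3, 0.3, 117.6]
force: [0.5, -0.2, 0.4]
grip_width: 0.0304
grasp_force: 0.0
```

apply_moves(moves=[[0,-0.2,0,0,0,0,0.35],[0,-0.4,0,0,0,0,0.35],[0,-0.6,0,0,0,0,0.35],[0,-0.6,0,0,0,0,0.35],[0,-0.6,0,0,0,0,0.35]])

```text
time_s: 17.1
tool_pos: [0.5713, -0.0013, 0.2242]
tool_rot: [179.9, 0.1, 117.6]
force: [-0.3, -0.3, 0.1]
grip_width: 0.0305
grasp_force: 0.0
```

```bash
python3 - <<'E'
from h import *
go([.6774,.0549,.1035],113.9)
c,im=shot('top');cw,iw=shot('wrist')
a=cv2.resize(im[110:260,270:470,::-1],(400,300),interpolation=cv2.INTER_CUBIC)
cv2.imwrite('pics/f.png',np.hstack([a,cv2.resize(iw[:,:,::-1],(400,300))]))
E
```

```text
t 17.1 pos [ 0.5713 -0.0013  0.2242] rot [179.8707   0.1087 117.579 ] F [-0.2848 -0.3374  0.0739] w 0.030451609923676962 gf 0.0
row [0.0044 0.599  0.6047 0.0015 0.0012 0.0428]
```

View pics/f.png

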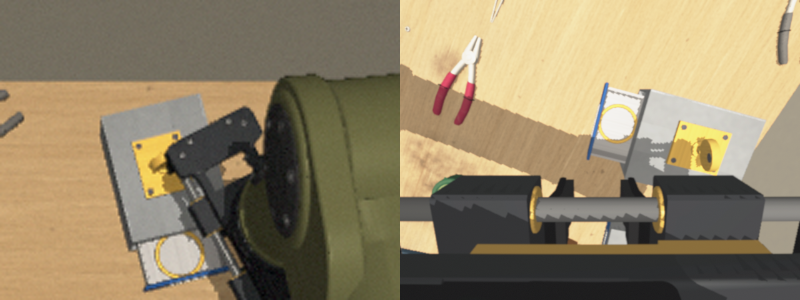

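The key stands turned in the lock at (705,152), the drawer is open, and the gripper is clear of everything. Handing in.

```bash
python3 -c "
from cell import env
print(env.sign_off())"
```

```text
the job is handed in; nothing more can be done
None
```

The job is handed in: the key stands turned about 76° clockwise in the lock, the drawer has sprung open, the key is released, the highest force read between moves was about 7 N, and the arm went nowhere near the bottle, jar or tin.

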